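Seat a slide carrier on its locating bed

TASK

Lift the slide carrier by its knob, lay it flat on the grey locating bed about a centimetre short of the dowels and the stop, and slide it home until one long side touches both steel dowels and its end touches the orange end stop. Finish by pressing it gently but definitely against all three points at once for about a second, never hard (about 10 N in each direction is right, 15 N on any one point is too much), then let go and leave it lying flat and fully home. Leave the other things alone.

Things in the scene. Friction and masses are not known exactly. Their poses are not given: they have to be found in the camera images.
- carrier_mid (a point): centre of the slide carrier's plate: an aluminium plate 90 (its x) x 150 (its y) x 14 mm thick, carrying four stained glass slides let into its top, 0.45 kg give or take a third. This point lies 7 mm above its flat underside; z is up when it lies flat. Either long side and either end may go against the points, but turn it as little as needed
- carrier_knob (a point): middle of the carrier's black round upright knob, the place to grip it: 21 mm in diameter, on the plate's centre, rising 41 mm above the plate's top (from 14 to 55 mm above the underside); this point is 38 mm above the underside. The plate can turn about the knob in the fingers when its edge is pushed; closing fingers may press the plate down on the bed, and a sideways push at the knob presses its leading edge down, so some of a sideways force reading is friction
- bed: grey locating bed, fixed: slab 150 (its x) x 230 (its y) mm, its flat top 16 mm above the origin; two white low-friction runners are let flush into it and the carrier slides on it easily (friction about 0.15; about 0.2 against the dowels and the stop); origin at the centre of its underside, on the worktop; z up. Its +x side is the far side, with the two dowels; its +y end, at the left, has the end stop
- dowel_right: right-hand steel dowel on the bed, fixed: 12 mm diameter, 13 mm high; origin at the centre of its foot on the bed's top, at bed x = +57, y = -45 mm. Stiff: no give. The carrier's plate is stiff too
- dowel_left: left-hand steel dowel, like the other, at bed x = +57, y = +45 mm. A long side of the carrier that touches both dowels lies at bed x = +51 mm
- end_stop: orange end-stop block screwed on the bed, fixed, stiff: 44 (x) x 16 (y) x 13 mm high, axes parallel to the bed's. Origin at the middle of the foot of its contact face, which looks to -y (along the bed); the block lies behind it. An end of the carrier that touches it lies at the origin's y. Its place along the bed differs from start to start by several mm
- brown_bottle: bystander: brown bottle with a white cap, 44 x 44 x 90 mm, origin at the centre of its underside; leave alone
- red_cap_bottle: bystander: white bottle with a red cap, 34 x 34 x 70 mm, origin at the centre of its underside; leave alone
- slide_carton: bystander: buff carton, 60 x 90 x 32 mm, origin at the centre of its underside; leave alone
- dish: bystander: closed clear petri dish, 69 across, 15 high mm, origin at the centre of its underside; leave alone

How it is judged (in metres and radians):
On the way, in this order (a step that is already met when the one before it is completed fails the run):
1. the carrier lies flat on the bed, not yet against the end stop or the dowels (3 mm or more clear of each) (z of carrier_mid in the frame of bed between 0.0215 and 0.0245 m and angle between carrier_mid's own z axis and vertical below 0.03 rad and x of carrier_mid in the frame of bed between -0.05 and 0.003 m and y of carrier_mid in the frame of end_stop between -0.14 and -0.078 m), for 0.1 s.
2. the carrier is pressed against both dowels (over 2 N each) and the end stop (over 4 N) at the same time, for 0.5 s (z of carrier_mid in the frame of bed between 0.0215 and 0.0245 m and angle between carrier_mid's own z axis and vertical below 0.03 rad and contact force between carrier and dowel_right above 2 N and contact force between carrier and dowel_left above 2 N and contact force between carrier and end_stop above 4 N), for 0.5 s.
At the end, for the whole second after the job is handed in: The carrier lies flat on the bed, let go and at rest, its long side within 1.5 mm of both dowels' line, its end within 1.5 mm of the end stop, and parallel to the bed within 0.02 rad (z of carrier_mid in the frame of bed between 0.0215 and 0.0245 m and angle between carrier_mid's own z axis and vertical below 0.03 rad and x of carrier_mid in the frame of bed between 0.0045 and 0.0075 m and y of carrier_mid in the frame of end_stop between -0.0765 and -0.0735 m and angle between the y axis of carrier_mid and the y axis of bed, either way round below 0.02 rad and linear speed of carrier below 0.01 m/s and contact force between carrier and the fingers below 0.1 N); the robot touches nothing.
It fails at once if the carrier presses or knocks on a dowel or the end stop with more than 15 N (contact force between carrier and dowel_right above 15 N or contact force between carrier and dowel_left above 15 N or contact force between carrier and end_stop above 15 N).
It fails at once if the robot touches a dowel or the end stop with more than 5 N (contact force between any of the arm, the fingers and dowel_right above 5 N or contact force between any of the arm, the fingers and dowel_left above 5 N or contact force between any of the arm, the fingers and end_stop above 5 N).
It fails at once if a bystander is shifted by more than 15 mm (distance of any of brown_bottle, red_cap_bottle, slide_carton, dish from where it was at the start of the episode above 0.015 m).
It also fails if it takes over 72 s, if anything falls off the work surface, if the arm or the gripper's body presses on something with over 40 N, if the wrist force passes 120 N, or if a joint passes its speed limit or range.

ROBOT

A 6-joint arm with a two-finger parallel gripper is mounted at the origin on a cart in front of the work surface, level with it; the furniture and walls round the work are solid. World frame = base frame: x ahead of the robot, y to its left, z up, the work surface at z = 0. Lengths are in mm, angles in degrees, forces in N, time in s.
With the tool pointing down it reaches from about 300 to 850 mm from the base axis. Payload 4.2 kg.
Tool frame: the origin (TCP) lies at the very end of the fingers, on their centre line; the grasp point (between the pads) lies 19 mm behind it (env.grip_point_offset is the distance from the TCP to the grasp point, in mm); z points along the fingers, y is the line along which they close (so a half turn about z gives the same grasp; the last joint's range is limited). The gripper opens to 91 mm and grips with 3 to 60 N. Pads are 32 mm wide; open, the fingers measure 118 mm over their backs; the gripper's body (76 mm by 178 mm) begins 60 mm behind the grasp point.
Start: joints at [-72.651, 18.312, 89.639, -0, 72.044, -1.146], TCP at [182.407, -545.317, 213.976] pointing down, gripper open.
Joint ranges: [-177.97, 177.97], [-48.28, 115.42], [12.27, 149.76], [-77.06, 257.06], [2.81, 150.46], [-146.56, 146.56]. Speed limits (degrees/s): [147.25, 147.25, 180, 180, 180, 180].

INTERFACE

Orientations are given as [roll, pitch, yaw] about the fixed x, y, z axes, in that order (R = Rz(yaw) Ry(pitch) Rx(roll)).
In Python, from workcell import env gives the robot as it stands. The module is installed in compiled form; this text tells all that it offers.
- The arm moves only by the tool arm_command, never from a script. Its argument "rows" is a list of rows, each an object with "delta_pos": the shift along the tool's x, y, z in mm, a list of three; "roll": the turn about the tool's z in units of 5 degrees (1.0 is 5 degrees); "jaw": the opening in per cent of the stroke, from 0 (shut) to 100 (fully open). A call has 1 to 20 rows; each row is the pose to reach, as a shift and turn from the pose commanded when the call began, along the tool's axes at that moment; what a row does not reach only later rows make up. A row lasts 1/12 s, in which the tool goes at most 41.7 mm and 7.16 degrees, less where a joint would pass 70% of its speed; a pose out of reach is approached as far as the arm can. A call with a gripper value outside its range is refused whole. The fingers move at their own pace and stop on an object; "squeeze" is the grip in N (left out, the last holds). Time passes only in rows, so rows that repeat a pose let the fingers close. It gives the time, the measured TCP pose, the force, the opening and the grip force at its end, in the units of the state.
- env.state(): the state, without advancing time (a new reading comes with each control period).
- env.grab_frame(name): name is "side" or "top" or "wrist"; returns a dict with "img" (400x640x3 uint8, blue, green, red), "z_map" (400x640 float32, mm along the optical axis (not along the pixel's ray), 0 where there is no reading), "fov_y" (degrees; the focal length in pixels is half the picture's height over the tangent of half this angle, whatever the lens; pixels are square), "cx", "cy" (the principal point, pixels), "R" (3x3) and "t" (3): a world point X has camera coordinates R X + t; the wrist camera has in their place "T_tool_cam" (4x4, takes a point from camera to tool coordinates, whose origin is the TCP and whose axes are the flange's). Camera axes: x right, y down, z forward; pixel columns grow to the right and rows downward; lengths in mm; the calibration is good to about 2 mm. A picture is of the moment at which its call begins: read the wrist's pose just before it.
- env.job_done(): hands the job in; it is judged then, once.
The state is a dict: "time_s": time; "qpos": joint angles; "qvel": joint speeds; "effort": joint torques, N m; "ee_pos": TCP position; "ee_rot": TCP orientation; "force": force on the tool from outside, world axes, zero at the start; "torque": the same for the moment, N m; "gripper_width": finger opening in mm; "gripper_force": force on a finger pad.
Only numpy, scipy, OpenCV 4.12 (cv2) and the standard library are available. Lean on these libraries where they do the work, as an engineer would, in place of code of your own. Each camera call takes 0.05 s, during which the arm holds its last target. There are 200 camera calls.

## Working session

There is one attempt and no reset: what is moved stays moved. The work goes in short steps, Python scripts to look and compute and a tool call to move; the robot and the scene stay as the last step left them, time stands still between calls to the robot, and variables do not carry over. Pictures are saved under pics/ and viewed, at most 10 in all, crops included, and the job is handed in when it is done.

Besides the shell and the picture viewer there is one more tool, called after "Request:" as name(argument=value, ...) on one line, values as JSON. arm_command: Moves the arm, as the interface text tells. Its arguments: {"type":"object","properties":{"rows":{"type":"array"},"squeeze":{"type":"number"}},"required":["rows"]}

```bash
mkdir -p pics; cat > h.py <<'E'
import numpy as np, cv2
from workcell import env
from scipy.spatial.transform import Rotation as Ro
def cam(name):
    s=env.state(); f=env.grab_frame(name)
    F=200/np.tan(np.radians(f['fov_y'])/2)
    if 'R' in f: R=np.array(f['R']);t=np.array(f['t']); Rw=R.T; o=-R.T@t
    else:
        T=np.array(f['T_tool_cam']); Rt=Ro.from_euler('xyz',s['ee_rot'],degrees=True).as_matrix()
        Rw=Rt@T[:3,:3]; o=Rt@T[:3,3]+np.array(s['ee_pos'])
    f.update(F=F,Rw=Rw,o=o); return f
def ray(f,uv,z):
    uv=np.atleast_2d(uv).astype(float)
    d=np.c_[(uv[:,0]-f['cx'])/f['F'],(uv[:,1]-f['cy'])/f['F'],np.ones(len(uv))]@f['Rw'].T
    return f['o']+d*((z-f['o'][2])/d[:,2])[:,None]
def cloud(f):
    v,u=np.mgrid[:400,:640]; z=f['z_map']
    d=np.stack([(u-f['cx'])/f['F'],(v-f['cy'])/f['F'],np.ones_like(z)],-1)*z[...,None]
    return d@f['Rw'].T+f['o']
E
python3 - <<'E'
from h import *
print(env.state())
for n in ('top','side'):
    f=cam(n); cv2.imwrite(f'pics/{n}0.png',f['img']); np.save(n,f,allow_pickle=True); print(n,f['o'],f['F'],(f['z_map']>0).mean())
E
```

```text
{'time_s': 0.0, 'qpos': array([-7.26490682e+01,  1.83518735e+01,  8.97084795e+01, -8.22872652e-04,
        7.20425153e+01, -1.14408697e+00]), 'qvel': array([-0.01535904, -0.09633498, -0.11762555, -0.00924604,  0.07895079,
        0.01157622]), 'effort': array([-5.02725823e-05, -4.12457657e+01, -2.31970239e+01,  7.26535404e-02,
        4.55215154e-02, -1.47749543e-04]), 'ee_pos': array([ 182.26260017, -544.80461566,  213.1038978 ]), 'ee_rot': array([-1.79897137e+02, -1.27177191e-03,  1.84952720e+01]), 'force': array([ 1.32925312, -0.00858922,  0.75683094]), 'torque': array([-0.02504219, -0.00090179,  0.05404514]), 'gripper_force': 0.0, 'gripper_width': 91.11945450309048}
top [ 449.69901089  -18.37682663 1295.61252948] 403.7609841840759 0.99602734375
side [-16.99744364 295.63000336 860.21725964] 372.1693834472742 0.99597265625
```

View pics/top0.png

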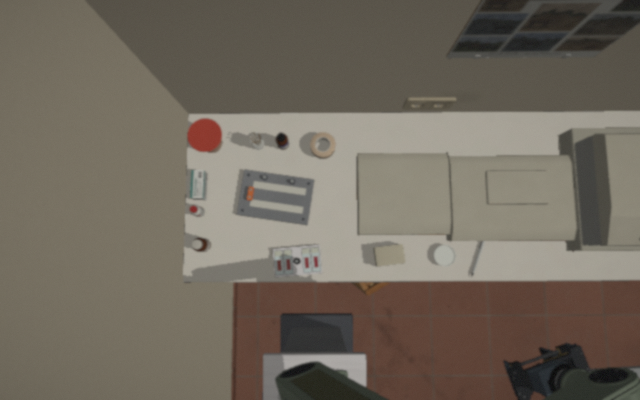

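View pics/side0.png

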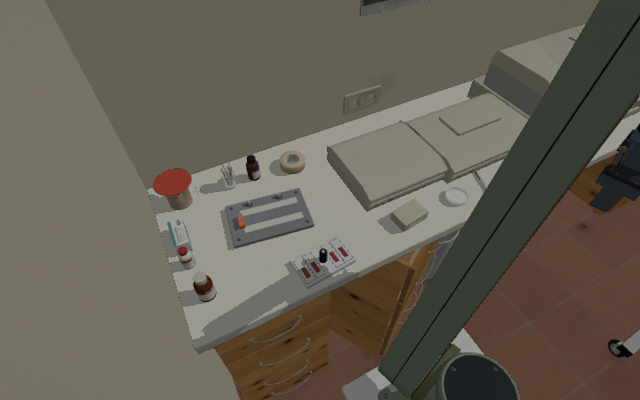

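The top view shows the carrier at about (297,262) with its knob at its centre. The bed is at about (275,197), the orange stop at (250,193) and the dowels at (264,177) and (291,181). The side view agrees. Next I get coarse positions for the wrist look.

```bash
python3 - <<'E'
from h import *
f=np.load('top.npy',allow_pickle=True).item(); g=np.load('side.npy',allow_pickle=True).item()
print('top knob',ray(f,[297,261],55),'side knob',ray(g,[323,250],55))
print('bed corners',ray(f,[[242,170],[314,179],[309,224],[235,214]],16))
print('stop',ray(f,[250,193],29)); print('plate',ray(f,[[273,250],[319,246],[322,271],[274,277]],14))
print(np.round(Ro.from_euler('xyz',env.state()['ee_rot'],degrees=True).as_matrix(),3), env.grab_frame('wrist')['T_tool_cam'])
E
```

```text
top knob [[437.1984147   48.97189013  55.        ]] side knob [[439.87814585  51.79816958  55.        ]]
bed corners [[729.37298852 228.8623563   16.        ]
 [698.39496706  -3.55492733  16.        ]
 [553.23804687  12.99158561  16.        ]
 [586.593816   248.88741477  16.        ]]
stop [[651.97945387 199.72839182  29.        ]]
plate [[471.69104957 127.06267754  14.        ]
 [483.45873691 -18.37025112  14.        ]
 [405.19937867 -27.32346746  14.        ]
 [387.41188355 123.31418217  14.        ]]
[[ 0.948  0.317 -0.   ]
 [ 0.317 -0.948  0.001]
 [ 0.    -0.002 -1.   ]] [[-1.56058111e-05 -9.54615081e-01 -2.97842320e-01  8.48645040e+01]
 [ 9.99999999e-01 -5.97267092e-06 -3.32531970e-05 -7.09043420e-01]
 [ 2.99650891e-05 -2.97842320e-01  9.54615080e-01 -1.71615209e+02]
 [ 0.00000000e+00  0.00000000e+00  0.00000000e+00  1.00000000e+00]]
```

Request:
arm_command(rows=[{"delta_pos":[30,-34,0],"roll":0.2,"jaw":100},{"delta_pos":[55,-63,0],"roll":0.4,"jaw":100},{"delta_pos":[80,-92,0],"roll":0.6,"jaw":100},{"delta_pos":[105,-120,0],"roll":0.8,"jaw":100},{"delta_pos":[130,-149,0],"roll":1.0,"jaw":100},{"delta_pos":[155,-177,0],"roll":1.2,"jaw":100},{"delta_pos":[180,-206,0],"roll":1.4,"jaw":100},{"delta_pos":[205,-235,0],"roll":1.6,"jaw":100},{"delta_pos":[230,-263,0],"roll":1.8,"jaw":100},{"delta_pos":[255,-292,0],"roll":2.0,"jaw":100},{"delta_pos":[280,-320,0],"roll":2.2,"jaw":100},{"delta_pos":[305,-349,0],"roll":2.4,"jaw":100},{"delta_pos":[330,-378,0],"roll":2.6,"jaw":100},{"delta_pos":[355,-406,0],"roll":2.6,"jaw":100},{"delta_pos":[380,-435,0],"roll":2.6,"jaw":100},{"delta_pos":[400,-458,0],"roll":2.6,"jaw":100},{"delta_pos":[415,-475,0],"roll":2.6,"jaw":100},{"delta_pos":[424,-485,0],"roll":2.6,"jaw":100},{"delta_pos":[424,-485,0],"roll":2.6,"jaw":100},{"delta_pos":[424,-485,0],"roll":2.6,"jaw":100}])

```text
time_s: 1.82
ee_pos: [430.4, 49.3, 213.6]
ee_rot: [180.0, 0.1, 5.6]
force: [-0.0, -0.0, -0.3]
gripper_width: 91.2
gripper_force: 0.0
```

```bash
python3 - <<'E'
from h import *
s=env.state();print(s['ee_pos'],s['ee_rot'],s['qpos'],s['force'])
f=cam('wrist'); cv2.imwrite('pics/w1.png',f['img']); np.save('w1',f,allow_pickle=True); print(f['o'],f['F'])
E
```

```text
[430.37289313  49.32739091 213.57568065] [1.79969193e+02 6.45124827e-02 5.59579264e+00] [ 5.04159087e+00  5.47860016e+00  1.06610022e+02 -3.39034090e-02
  6.79755927e+01  8.94585123e+01] [-0.04630168 -0.04843082 -0.31660344]
[514.7794569   58.43692358 385.09659897] 320.8147695623178
```

View pics/w1.png

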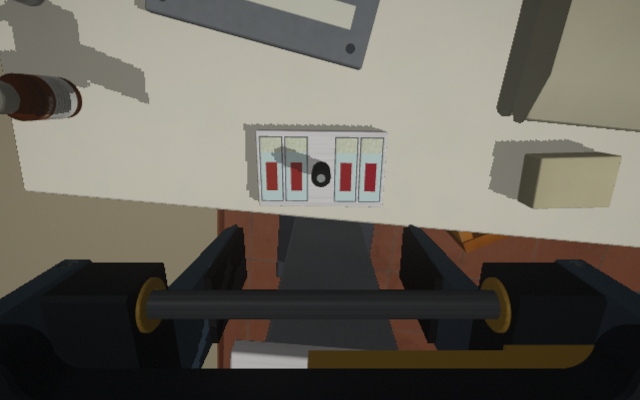

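The wrist view shows the plate with corners at about (257,131), (386,131), (382,205) and (259,204). The knob top is at (320,177).

```bash
python3 - <<'E'
from h import *
f=np.load('w1.npy',allow_pickle=True).item(); P=cloud(f); V,U=np.mgrid[:400,:640]
roi=(U>235)&(U<405)&(V>115)&(V<215)
k=roi&(P[...,2]>48)&(P[...,2]<62); print('knob',k.sum(),np.median(P[k],0),P[k].min(0),P[k].max(0))
m=roi&(P[...,2]>9)&(P[...,2]<20); print('plate z',np.median(P[m][:,2]), 'table',np.median(P[(V>170)&(V<180)&(U>180)&(U<235)][:,2]))
m=m.astype('uint8'); m=cv2.morphologyEx(m,cv2.MORPH_CLOSE,np.ones((15,15)))
c=max(cv2.findContours(m,0,1)[0],key=cv2.contourArea)[:,0]
print(cv2.minAreaRect(ray(f,c,14)[:,:2].astype('float32')))
print('corner rays',ray(f,[[257,131],[386,131],[382,205],[259,204]],14)[:,:2], 'knobtop',ray(f,[320,177],55))
E
```

```text
knob 306 [438.66390461  53.26051069  55.55034134] [427.48104141  43.04789695  48.19674802] [448.23929001  63.37881991  58.17240525]
plate z 15.225496094817231 table 0.4675639884896725
((438.0830993652344, 53.38807678222656), (90.18746948242188, 149.6533660888672), 4.892459392547607)
corner rays [[474.56366372 129.22028989]
 [488.82611101 -16.46067251]
 [400.9223812  -25.41022864]
 [387.64136759 123.62177754]] knobtop [[437.87148599  53.60923499  55.        ]]
```

Request:
arm_command(rows=[{"delta_pos":[8,-3.3,30],"roll":0.14,"jaw":60},{"delta_pos":[8,-3.3,60],"roll":0.14,"jaw":60},{"delta_pos":[8,-3.3,90],"roll":0.14,"jaw":60},{"delta_pos":[8,-3.3,115],"roll":0.14,"jaw":60},{"delta_pos":[8,-3.3,135],"roll":0.14,"jaw":60},{"delta_pos":[8,-3.3,155],"roll":0.14,"jaw":60},{"delta_pos":[8,-3.3,170],"roll":0.14,"jaw":60},{"delta_pos":[8,-3.3,182],"roll":0.14,"jaw":60},{"delta_pos":[8,-3.3,190],"roll":0.14,"jaw":60},{"delta_pos":[8,-3.3,193],"roll":0.14,"jaw":60},{"delta_pos":[8,-3.3,193],"roll":0.14,"jaw":60}])

```text
time_s: 2.78
ee_pos: [437.9, 52.5, 20.7]
ee_rot: [180.0, 0.1, 4.7]
force: [-0.9, 1.0, -0.2]
gripper_width: 54.7
gripper_force: 0.0
```

Request:
arm_command(rows=[{"delta_pos":[0,0,0],"roll":0,"jaw":20},{"delta_pos":[0,0,0],"roll":0,"jaw":10},{"delta_pos":[0,0,0],"roll":0,"jaw":10},{"delta_pos":[0,0,0],"roll":0,"jaw":10},{"delta_pos":[0,0,0],"roll":0,"jaw":10},{"delta_pos":[0,0,0],"roll":0,"jaw":10},{"delta_pos":[0,0,0],"roll":0,"jaw":10},{"delta_pos":[0,0,0],"roll":0,"jaw":10}], squeeze=35)

```text
time_s: 3.45
ee_pos: [438.5, 53.1, 21.2]
ee_rot: [180.0, -0.0, 4.8]
force: [0.0, -1.6, 4.3]
gripper_width: 20.5
gripper_force: 35.0
```

Request:
arm_command(rows=[{"delta_pos":[0,0,-5],"roll":0,"jaw":10},{"delta_pos":[0,0,-15],"roll":0,"jaw":10},{"delta_pos":[0,0,-35],"roll":0,"jaw":10},{"delta_pos":[5,-2,-55],"roll":0.2,"jaw":10},{"delta_pos":[20,-8,-75],"roll":0.5,"jaw":10},{"delta_pos":[35,-14,-95],"roll":0.9,"jaw":10},{"delta_pos":[50,-20,-115],"roll":1.3,"jaw":10},{"delta_pos":[65,-25,-135],"roll":1.7,"jaw":10},{"delta_pos":[80,-30,-150],"roll":2.1,"jaw":10},{"delta_pos":[92,-34,-165],"roll":2.4,"jaw":10},{"delta_pos":[102,-37,-175],"roll":2.5,"jaw":10},{"delta_pos":[105,-38,-180],"roll":2.5,"jaw":10},{"delta_pos":[105,-38,-180],"roll":2.5,"jaw":10},{"delta_pos":[105,-38,-180],"roll":2.5,"jaw":10},{"delta_pos":[105,-38,-180],"roll":2.5,"jaw":10}], squeeze=35)

```text
time_s: 4.7
ee_pos: [538.2, 99.5, 199.6]
ee_rot: [179.9, 0.2, -7.7]
force: [-0.4, 0.3, -4.0]
gripper_width: 20.1
gripper_force: 35.0
```

```bash
python3 - <<'E'
from h import *
s=env.state();print(s['ee_pos'],s['ee_rot'],s['force'])
f=cam('wrist'); cv2.imwrite('pics/w2.png',f['img']); np.save('w2',f,allow_pickle=True); print(f['o'])
E
```

```text
[538.16353255  99.46692506 199.64566997] [179.93813346   0.18780868  -7.70630885] [-0.42918062  0.32349535 -4.02807361]
[622.60574359  88.97501254 370.98362152]
```

View pics/w2.png

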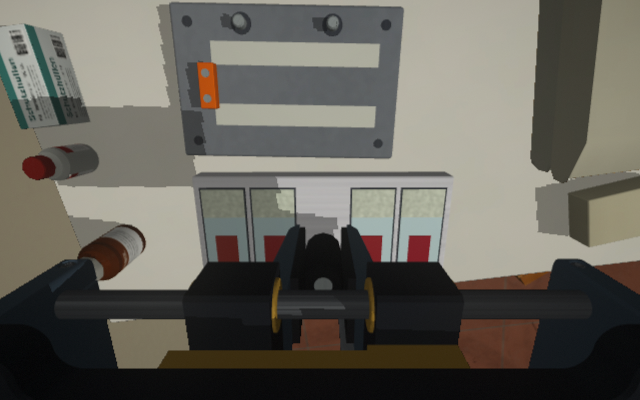

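The wrist view shows the whole bed, with corners at about (172,5), (402,10), (392,157) and (186,155). The dowels are at (239,20) and (332,23), the orange stop is at (208,85), and the held plate's far edge lies along v≈175.

```bash
python3 - <<'E'
from h import *
f=np.load('w2.npy',allow_pickle=True).item(); P=cloud(f); V,U=np.mgrid[:400,:640]
hsv=cv2.cvtColor(f['img'],cv2.COLOR_BGR2HSV)
# bed: top-surface z
m=(V<165)&(U>150)&(U<420)&(P[...,2]>10)&(P[...,2]<35)
print('bed z',np.median(P[m][:,2]))
m=m.astype('uint8'); m=cv2.morphologyEx(m,cv2.MORPH_OPEN,np.ones((3,3)))
c=max(cv2.findContours(m,0,1)[0],key=cv2.contourArea)[:,0]; c=c[c[:,1]>2]
q=ray(f,c,16)[:,:2]
r=cv2.minAreaRect(q.astype('float32')); print('bed',r)
# near long edge & sides by line fits
def line(s):
    vx,vy,x,y=cv2.fitLine(q[s].astype('float32'),cv2.DIST_HUBER,0,.01,.01).ravel(); return np.degrees(np.arctan2(vy,vx)),(x,y)
print('near',line((c[:,1]>148)&(c[:,0]>200)&(c[:,0]<380)),'left',line((c[:,0]<200)&(c[:,1]>20)&(c[:,1]<140)),'right',line((c[:,0]>380)&(c[:,1]>20)&(c[:,1]<140)),'far',line((c[:,1]<15)&(c[:,0]>260)&(c[:,0]<310)))
o=(hsv[...,0]<18)&(hsv[...,1]>180)&(hsv[...,2]>90)&(V<120)&(U>170)&(U<240)
print('orange px',o.sum(),'z',np.percentile(P[o][:,2],[5,50,95]))
t=o&(P[...,2]>27); print('orange top',cv2.minAreaRect(P[t][:,:2].astype('float32')))
co=max(cv2.findContours(o.astype('uint8'),0,1)[0],key=cv2.contourArea)[:,0]; print('orange ray29',cv2.minAreaRect(ray(f,co,29)[:,:2].astype('float32')))
# dowels
for a,b in ((225,255),(318,348)):
    d=(U>a)&(U<b)&(V<40)&(P[...,2]>25)&(P[...,2]<33); print('dowel',d.sum(),np.median(P[d],0),(P[d].min(0)+P[d].max(0))/2)
    k=(U>a)&(U<b)&(V<40)&(hsv[...,2]>np.percentile(hsv[...,2][(U>a)&(U<b)&(V<40)],0))
# held plate
z0=f['o'][2]
pm=(V>165)&(V<265)&(U>180)&(U<470)&(P[...,2]>170)&(P[...,2]<205); print('plate z',np.median(P[pm][:,2]))
fe=[]
for u in range(205,445,4):
    vv=np.where(pm[:,u])[0]
    if len(vv): fe.append((u,vv[0]))
z=np.median(P[pm][:,2]); e=ray(f,fe,z)[:,:2].astype('float32'); vx,vy,x,y=cv2.fitLine(e,cv2.DIST_HUBER,0,.01,.01).ravel(); print('far edge',np.degrees(np.arctan2(vy,vx)),x,y)
print('plate y ext',P[pm][:,1].min(),P[pm][:,1].max())
E
```

```text
bed z 16.80461314156105
bed ((641.961181640625, 123.13597106933594), (228.50067138671875, 148.97381591796875), 81.2953109741211)
near (np.float32(81.27032), (np.float32(568.5952), np.float32(132.45306))) left (np.float32(-8.706721), (np.float32(661.0014), np.float32(235.28032))) right (np.float32(-8.809139), (np.float32(627.4008), np.float32(10.303134))) far (np.float32(82.313095), (np.float32(715.51306), np.float32(114.318436)))
orange px 699 z [21.53391066 29.40859725 30.80848602]
orange top ((640.2655639648438, 149.5208740234375), (125.82677459716797, 42.77418518066406), 77.7622299194336)
orange ray29 ((651.4636840820312, 200.8778533935547), (18.44266128540039, 43.31040573120117), 81.29586791992188)
dowel 149 [704.60755935 158.67669935  29.27212296] [704.99139728 159.001188    28.25673139]
dowel 143 [691.13546265  70.44567924  29.31176447] [691.31623679  70.32982321  28.43758659]
plate z 193.569659295257
far edge 82.63917 584.27704 93.78564
plate y ext 20.86449224823771 175.77247019577584
```

Request:
arm_command(rows=[{"delta_pos":[15,-4,5],"roll":0.1,"jaw":10},{"delta_pos":[35,-8,15],"roll":0.2,"jaw":10},{"delta_pos":[55,-13,30],"roll":0.25,"jaw":10},{"delta_pos":[75,-18,45],"roll":0.25,"jaw":10},{"delta_pos":[88,-22,60],"roll":0.25,"jaw":10},{"delta_pos":[95.4,-23.4,75],"roll":0.25,"jaw":10},{"delta_pos":[95.4,-23.4,90],"roll":0.25,"jaw":10},{"delta_pos":[95.4,-23.4,103],"roll":0.25,"jaw":10},{"delta_pos":[95.4,-23.4,116],"roll":0.25,"jaw":10},{"delta_pos":[95.4,-23.4,128],"roll":0.25,"jaw":10},{"delta_pos":[95.4,-23.4,138],"roll":0.25,"jaw":10},{"delta_pos":[95.4,-23.4,146],"roll":0.25,"jaw":10},{"delta_pos":[95.4,-23.4,151],"roll":0.25,"jaw":10},{"delta_pos":[95.4,-23.4,154],"roll":0.25,"jaw":10},{"delta_pos":[95.4,-23.4,155],"roll":0.25,"jaw":10},{"delta_pos":[95.4,-23.4,155],"roll":0.25,"jaw":10},{"delta_pos":[95.4,-23.4,155],"roll":0.25,"jaw":10}])

```text
time_s: 6.17
ee_pos: [637.9, 110.3, 46.5]
ee_rot: [-180.0, -0.1, -9.0]
force: [0.5, 0.5, -3.2]
gripper_width: 20.2
gripper_force: 35.0
```

```bash
python3 - <<'E'
from h import *
f=cam('wrist'); cv2.imwrite('pics/w3.png',f['img'])
s=env.state();print(s['ee_pos'],s['ee_rot'],s['force'],s['torque'])
E
```

```text
[637.92439381 110.27825403  46.5972455 ] [-1.79981806e+02 -7.71787044e-02 -8.95372999e+00] [ 0.42136054 -0.34319136 -3.68231673] [-0.02077917  0.02688324 -0.00054039]
```

View pics/w3.png

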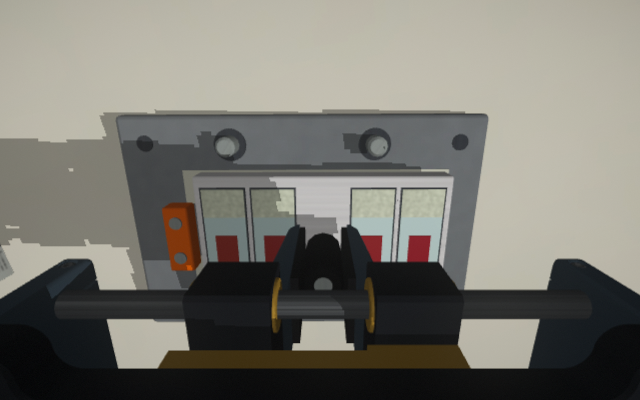

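The plate hovers short of the stop at (180,237), with its left edge at u≈195, and short of the dowels at (228,145) and (375,145). I'll lower it with 2 mm more clearance.

Request:
arm_command(rows=[{"delta_pos":[-1,0,2],"roll":0,"jaw":10},{"delta_pos":[-2,0,4],"roll":0,"jaw":10},{"delta_pos":[-2,0,5.5],"roll":0,"jaw":10},{"delta_pos":[-2,0,7],"roll":0,"jaw":10},{"delta_pos":[-2,0,8],"roll":0,"jaw":10},{"delta_pos":[-2,0,8.5],"roll":0,"jaw":10},{"delta_pos":[-2,0,9],"roll":0,"jaw":10},{"delta_pos":[-2,0,9],"roll":0,"jaw":10}])

```text
time_s: 6.88
ee_pos: [635.6, 110.6, 37.3]
ee_rot: [-180.0, -0.0, -8.9]
force: [-1.0, -0.8, -0.6]
gripper_width: 20.1
gripper_force: 35.0
```

Request:
arm_command(rows=[{"delta_pos":[0,0,0.3],"roll":0,"jaw":10},{"delta_pos":[0,0,0.3],"roll":0,"jaw":10},{"delta_pos":[0,0,0.3],"roll":0,"jaw":10},{"delta_pos":[0,0,0.3],"roll":0,"jaw":10}])

```text
time_s: 7.22
ee_pos: [635.6, 110.5, 37.3]
ee_rot: [-180.0, -0.0, -9.0]
force: [-2.7, -0.8, 4.7]
gripper_width: 20.1
gripper_force: 35.0
```

```bash
python3 - <<'E'
from h import *
f=cam('wrist'); s=env.state();print(s['ee_pos'],s['ee_rot'],s['force'],s['torque'])
P=cloud(f);V,U=np.mgrid[:400,:640];hsv=cv2.cvtColor(f['img'],cv2.COLOR_BGR2HSV)
o=(hsv[...,0]<18)&(hsv[...,1]>180)&(hsv[...,2]>90)&(U>140)&(U<215)&(V>180)&(V<290)
y=-8.73*np.pi/180; ex=np.array([np.cos(y),np.sin(y)]);ey=np.array([-ex[1],ex[0]])
t=o&(P[...,2]>27.5); A=(P[t][:,:2]-[642,123.1]); a=A@ey; print('stop y face..back',np.percentile(a,[3,97]),'x',np.percentile(A@ex,[3,97]))
m=(U>180)&(U<480)&(V>150)&(V<300)&(P[...,2]>27)&(P[...,2]<34)&~cv2.dilate(o.astype('uint8'),np.ones((5,5))).astype(bool)
A=P[m][:,:2]-[642,123.1]; print('plate y ext',np.percentile(A@ey,[.5,99.5]),'x far',np.percentile(A@ex,99.5),'z',np.median(P[m][:,2]))
fe=[]
for u in list(range(215,290,3))+list(range(350,430,3)):
    fe.append((u,np.where(m[:,u])[0][0]))
e=ray(f,fe,30)[:,:2].astype('float32'); vx,vy,x0,y0=cv2.fitLine(e,cv2.DIST_HUBER,0,.01,.01).ravel(); print('plate yaw',np.degrees(np.arctan2(vy,vx))-90,'edge x',(np.array([x0,y0])-[642,123.1])@ex)
for a,b in ((212,245),(358,392)):
    d=(U>a)&(U<b)&(V<162)&(V>125)&(P[...,2]>26)&(P[...,2]<33); q=np.median(P[d][:,:2],0)-[642,123.1]; print('dowel',q@ex,q@ey)
E
```

```text
[635.64112263 110.52939681  37.29327142] [-1.79994000e+02 -3.81992198e-02 -8.95879460e+00] [-2.19806997 -0.39540475  5.49162877] [-0.09117251  0.46687033 -0.04111214]
stop y face..back [72.5779092  86.86462371] x [-21.98654362  19.40773445]
plate y ext [-86.46534279  61.22814555] x far 51.25140933504642 z 31.298367104666667
plate yaw -8.824432 edge x 39.89400240189709
dowel 57.01564634320172 43.7928108233307
dowel 57.22354983721053 -44.3492015515549
```

Request:
arm_command(rows=[{"delta_pos":[0,0,-0.1],"roll":-0.05,"jaw":10},{"delta_pos":[0.7,-0.7,-0.15],"roll":-0.04,"jaw":10},{"delta_pos":[1.4,-1.4,-0.15],"roll":-0.04,"jaw":10},{"delta_pos":[2.1,-2.1,-0.15],"roll":-0.04,"jaw":10},{"delta_pos":[2.8,-2.8,-0.15],"roll":-0.04,"jaw":10},{"delta_pos":[3.5,-3.5,-0.15],"roll":-0.04,"jaw":10},{"delta_pos":[4.2,-4.2,-0.15],"roll":-0.04,"jaw":10},{"delta_pos":[4.9,-4.9,-0.15],"roll":-0.04,"jaw":10},{"delta_pos":[5.6,-5.6,-0.15],"roll":-0.04,"jaw":10},{"delta_pos":[6.3,-6.2,-0.15],"roll":-0.04,"jaw":10},{"delta_pos":[7,-6.7,-0.15],"roll":-0.04,"jaw":10},{"delta_pos":[7.5,-7,-0.15],"roll":-0.04,"jaw":10},{"delta_pos":[8,-7,-0.15],"roll":-0.04,"jaw":10},{"delta_pos":[8,-7,-0.15],"roll":-0.04,"jaw":10},{"delta_pos":[8,-7,-0.15],"roll":-0.04,"jaw":10}], squeeze=15)

```text
time_s: 8.52
ee_pos: [644.6, 116.1, 37.3]
ee_rot: [180.0, -0.0, -8.7]
force: [-2.3, -0.7, 5.6]
gripper_width: 20.3
gripper_force: 15.0
```

Request:
arm_command(rows=[{"delta_pos":[0.15,0,0],"roll":0,"jaw":10},{"delta_pos":[0.3,0,0],"roll":0,"jaw":10},{"delta_pos":[0.45,0,0],"roll":0,"jaw":10},{"delta_pos":[0.6,0,0],"roll":0,"jaw":10},{"delta_pos":[0.75,0,0],"roll":0,"jaw":10},{"delta_pos":[0.9,0,0],"roll":0,"jaw":10},{"delta_pos":[0.9,0,0],"roll":0,"jaw":10}])

```text
time_s: 9.1
ee_pos: [645.3, 116.2, 37.2]
ee_rot: [-180.0, -0.0, -8.8]
force: [-3.7, 0.3, 6.1]
gripper_width: 20.8
gripper_force: 15.0
```

Request:
arm_command(rows=[{"delta_pos":[0.1,0,0],"roll":0,"jaw":10},{"delta_pos":[0.2,0,0],"roll":0,"jaw":10},{"delta_pos":[0.3,0,0],"roll":0,"jaw":10},{"delta_pos":[0.4,0,0],"roll":0,"jaw":10},{"delta_pos":[0.5,0,0],"roll":0,"jaw":10},{"delta_pos":[0.5,0,0],"roll":0,"jaw":10}])

```text
time_s: 9.6
ee_pos: [645.8, 116.2, 37.3]
ee_rot: [-180.0, -0.0, -8.8]
force: [-3.8, -1.1, 5.0]
gripper_width: 20.5
gripper_force: 15.0
```

Request:
arm_command(rows=[{"delta_pos":[0.1,0,0],"roll":0,"jaw":10},{"delta_pos":[0.2,0,0],"roll":0,"jaw":10},{"delta_pos":[0.3,0,0],"roll":0,"jaw":10},{"delta_pos":[0.4,0,0],"roll":0,"jaw":10},{"delta_pos":[0.4,0,0],"roll":0,"jaw":10},{"delta_pos":[0.4,0,0],"roll":0,"jaw":10}])

```text
time_s: 10.1
ee_pos: [646.2, 116.1, 37.3]
ee_rot: [-180.0, -0.0, -8.7]
force: [-3.3, 0.4, 4.8]
gripper_width: 20.8
gripper_force: 15.0
```

Request:
arm_command(rows=[{"delta_pos":[0.1,0,0],"roll":0,"jaw":10},{"delta_pos":[0.2,0,0],"roll":0,"jaw":10},{"delta_pos":[0.3,0,0],"roll":0,"jaw":10},{"delta_pos":[0.3,0,0],"roll":0,"jaw":10},{"delta_pos":[0.3,0,0],"roll":0,"jaw":10},{"delta_pos":[0.3,0,0],"roll":0,"jaw":10}])

```text
time_s: 10.6
ee_pos: [646.5, 116.1, 37.3]
ee_rot: [-180.0, -0.0, -8.8]
force: [-2.3, -0.0, 6.0]
gripper_width: 20.3
gripper_force: 15.0
```

Request:
arm_command(rows=[{"delta_pos":[0.1,0,0],"roll":0,"jaw":10},{"delta_pos":[0.2,0,0],"roll":0,"jaw":10},{"delta_pos":[0.3,0,0],"roll":0,"jaw":10},{"delta_pos":[0.3,0,0],"roll":0,"jaw":10},{"delta_pos":[0.3,0,0],"roll":0,"jaw":10},{"delta_pos":[0.3,0,0],"roll":0,"jaw":10}])

```text
time_s: 11.1
ee_pos: [646.8, 116.1, 37.3]
ee_rot: [-180.0, -0.0, -8.8]
force: [-3.2, -0.2, 5.4]
gripper_width: 20.8
gripper_force: 15.0
```

Request:
arm_command(rows=[{"delta_pos":[0.1,0,0],"roll":0,"jaw":10},{"delta_pos":[0.2,0,0],"roll":0,"jaw":10},{"delta_pos":[0.3,0,0],"roll":0,"jaw":10},{"delta_pos":[0.3,0,0],"roll":0,"jaw":10},{"delta_pos":[0.3,0,0],"roll":0,"jaw":10},{"delta_pos":[0.3,0,0],"roll":0,"jaw":10}])

```text
time_s: 11.6
ee_pos: [647.1, 116.1, 37.3]
ee_rot: [-180.0, -0.0, -8.8]
force: [-4.0, -0.0, 5.5]
gripper_width: 20.0
gripper_force: 15.0
```

Request:
arm_command(rows=[{"delta_pos":[0.1,0,0],"roll":0,"jaw":10},{"delta_pos":[0.2,0,0],"roll":0,"jaw":10},{"delta_pos":[0.3,0,0],"roll":0,"jaw":10},{"delta_pos":[0.3,0,0],"roll":0,"jaw":10},{"delta_pos":[0.3,0,0],"roll":0,"jaw":10},{"delta_pos":[0.3,0,0],"roll":0,"jaw":10}])

```text
time_s: 12.1
ee_pos: [647.4, 116.0, 37.3]
ee_rot: [-180.0, -0.0, -8.8]
force: [-3.3, 0.3, 5.5]
gripper_width: 20.6
gripper_force: 15.0
```

Request:
arm_command(rows=[{"delta_pos":[0.1,0,0],"roll":0,"jaw":10},{"delta_pos":[0.2,0,0],"roll":0,"jaw":10},{"delta_pos":[0.3,0,0],"roll":0,"jaw":10},{"delta_pos":[0.3,0,0],"roll":0,"jaw":10},{"delta_pos":[0.3,0,0],"roll":0,"jaw":10},{"delta_pos":[0.3,0,0],"roll":0,"jaw":10}])

```text
time_s: 12.6
ee_pos: [647.7, 116.0, 37.3]
ee_rot: [-180.0, -0.0, -8.8]
force: [-2.2, 0.9, 5.0]
gripper_width: 20.8
gripper_force: 15.0
```

```bash
cat > m.py <<'E'
from h import *
f=cam('wrist'); cv2.imwrite('pics/w4.png',f['img']); s=env.state();print(s['ee_pos'],s['ee_rot'],s['force'],s['torque'])
y=-8.73*np.pi/180; ex=np.array([np.cos(y),np.sin(y)]);ey=np.array([-ex[1],ex[0]])
P=cloud(f);V,U=np.mgrid[:400,:640]
B=(P[...,:2]-[642,123.1]); X=B@ex;Y=B@ey
m=(abs(Y)<120)&(P[...,2]>27)&(P[...,2]<34)&(V>130)&(V<300)&(X<53)&(Y<70)
fe=[(u,np.where(m[:,u])[0][0]) for u in list(range(215,290,3))+list(range(350,430,3)) if m[:,u].any()]
e=ray(f,fe,30)[:,:2].astype('float32'); vx,vy,x0,y0=cv2.fitLine(e,cv2.DIST_HUBER,0,.01,.01).ravel(); print('yaw rel',np.degrees(np.arctan2(vy,vx))-90+8.73,'edge x',(np.array([x0,y0])-[642,123.1])@ex)
E
python3 m.py
```

```text
[647.69611847 115.99410169  37.25764773] [-1.79977399e+02 -5.35166751e-03 -8.75186757e+00] [-2.6231124   0.74784135  6.00051536] [ 0.05082     0.50681568 -0.01603346]
yaw rel 0.23626328 edge x 51.013190755703924
```

Request:
arm_command(rows=[{"delta_pos":[0.1,0,0],"roll":0,"jaw":10},{"delta_pos":[0.2,0,0],"roll":0,"jaw":10},{"delta_pos":[0.3,0,0],"roll":0,"jaw":10},{"delta_pos":[0.3,0,0],"roll":0,"jaw":10},{"delta_pos":[0.3,0,0],"roll":0,"jaw":10},{"delta_pos":[0.3,0,0],"roll":0,"jaw":10}])

```text
time_s: 13.15
ee_pos: [648.0, 116.0, 37.3]
ee_rot: [-180.0, -0.0, -8.8]
force: [-2.8, 0.1, 6.9]
gripper_width: 20.5
gripper_force: 15.0
```

Request:
arm_command(rows=[{"delta_pos":[0.1,0,0],"roll":0,"jaw":10},{"delta_pos":[0.2,0,0],"roll":0,"jaw":10},{"delta_pos":[0.2,0,0],"roll":0,"jaw":10},{"delta_pos":[0.2,0,0],"roll":0,"jaw":10},{"delta_pos":[0.2,0,0],"roll":0,"jaw":10}])

```text
time_s: 13.57
ee_pos: [648.0, 115.9, 37.2]
ee_rot: [-180.0, 0.0, -8.8]
force: [-2.3, 0.7, 5.5]
gripper_width: 20.7
gripper_force: 15.0
```

Request:
arm_command(rows=[{"delta_pos":[0.1,0,0],"roll":0,"jaw":10},{"delta_pos":[0.2,0,0],"roll":0,"jaw":10},{"delta_pos":[0.3,0,0],"roll":0,"jaw":10},{"delta_pos":[0.3,0,0],"roll":0,"jaw":10},{"delta_pos":[0.3,0,0],"roll":0,"jaw":10},{"delta_pos":[0.3,0,0],"roll":0,"jaw":10}])

```text
time_s: 14.07
ee_pos: [648.1, 115.9, 37.3]
ee_rot: [-180.0, 0.0, -8.8]
force: [-4.4, 0.9, 6.3]
gripper_width: 20.5
gripper_force: 15.0
```

Request:
arm_command(rows=[{"delta_pos":[0.1,0,0],"roll":0,"jaw":10},{"delta_pos":[0.2,0,0],"roll":0,"jaw":10},{"delta_pos":[0.2,0,0],"roll":0,"jaw":10},{"delta_pos":[0.2,0,0],"roll":0,"jaw":10},{"delta_pos":[0.2,0,0],"roll":0,"jaw":10}])

```text
time_s: 14.48
ee_pos: [648.1, 115.9, 37.3]
ee_rot: [-180.0, 0.1, -8.8]
force: [-4.2, 0.9, 6.5]
gripper_width: 20.8
gripper_force: 15.0
```

Request:
arm_command(rows=[{"delta_pos":[0,-0.2,0],"roll":0,"jaw":10},{"delta_pos":[0,-0.4,0],"roll":0,"jaw":10},{"delta_pos":[0,-0.6,0],"roll":0,"jaw":10},{"delta_pos":[0,-0.8,0],"roll":0,"jaw":10},{"delta_pos":[0,-1.0,0],"roll":0,"jaw":10},{"delta_pos":[0,-1.2,0],"roll":0,"jaw":10},{"delta_pos":[0,-1.2,0],"roll":0,"jaw":10},{"delta_pos":[0,-1.2,0],"roll":0,"jaw":10}])

```text
time_s: 15.15
ee_pos: [648.1, 116.0, 37.2]
ee_rot: [179.9, 0.1, -8.7]
force: [-3.2, -1.7, 6.9]
gripper_width: 20.8
gripper_force: 15.0
```

Request:
arm_command(rows=[{"delta_pos":[0,-0.2,0],"roll":0,"jaw":10},{"delta_pos":[0,-0.4,0],"roll":0,"jaw":10},{"delta_pos":[0,-0.6,0],"roll":0,"jaw":10},{"delta_pos":[0,-0.8,0],"roll":0,"jaw":10},{"delta_pos":[0,-0.8,0],"roll":0,"jaw":10},{"delta_pos":[0,-0.8,0],"roll":0,"jaw":10}])

```text
time_s: 15.65
ee_pos: [648.2, 116.3, 37.2]
ee_rot: [179.9, 0.1, -8.7]
force: [-4.5, -4.3, 7.2]
gripper_width: 20.5
gripper_force: 15.0
```

```bash
python3 m.py; python3 -c "
import cv2;i=cv2.imread('pics/w4.png');cv2.imwrite('pics/w4c.png',cv2.resize(i[110:290,130:330],None,fx=3,fy=3,interpolation=cv2.INTER_CUBIC))"
```

```text
[648.189682   116.2780895   37.26014202] [ 1.79867945e+02  8.13184372e-02 -8.73070551e+00] [-4.72566885 -3.97059288  6.92715665] [-0.57610448  0.78701394 -0.01384099]
yaw rel 0.28362656 edge x 51.50427866116994
```

View pics/w4c.png

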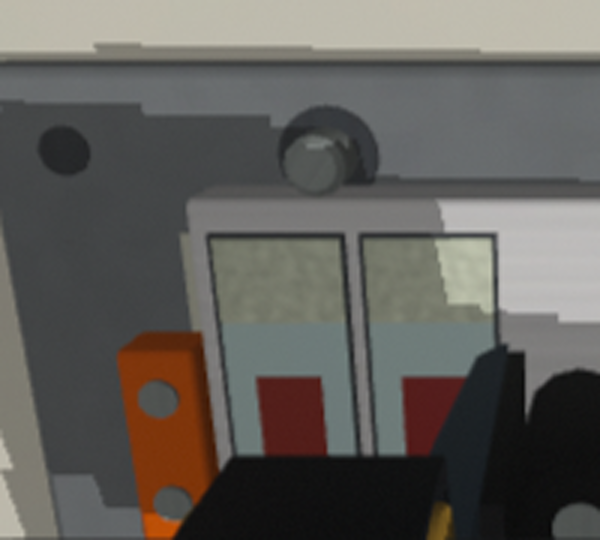

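The plate's left edge still clears the stop face by about 3 px (≈2 mm), and the dowel line is touched. The plate is being held by friction, so I'll ease the down-force and go on.

Request:
arm_command(rows=[{"delta_pos":[0,0,-0.1],"roll":0,"jaw":10},{"delta_pos":[0,0,-0.25],"roll":0,"jaw":10},{"delta_pos":[0,0,-0.25],"roll":0,"jaw":10},{"delta_pos":[0,0,-0.25],"roll":0,"jaw":10},{"delta_pos":[0,0,-0.25],"roll":0,"jaw":10}])

```text
time_s: 16.12
ee_pos: [648.2, 116.4, 37.2]
ee_rot: [179.9, 0.1, -8.7]
force: [-4.3, -4.4, 5.2]
gripper_width: 20.6
gripper_force: 15.0
```

Request:
arm_command(rows=[{"delta_pos":[0,-0.1,0],"roll":0,"jaw":10},{"delta_pos":[0,-0.2,0],"roll":0,"jaw":10},{"delta_pos":[0,-0.3,0],"roll":0,"jaw":10},{"delta_pos":[0,-0.4,0],"roll":0,"jaw":10},{"delta_pos":[0,-0.4,0],"roll":0,"jaw":10},{"delta_pos":[0,-0.4,0],"roll":0,"jaw":10}])

```text
time_s: 16.62
ee_pos: [648.2, 116.7, 37.3]
ee_rot: [179.9, 0.1, -8.7]
force: [-4.8, -3.7, 5.7]
gripper_width: 20.3
gripper_force: 15.0
```

Request:
arm_command(rows=[{"delta_pos":[0,-0.1,-0.1],"roll":0,"jaw":10},{"delta_pos":[0,-0.2,-0.15],"roll":0,"jaw":10},{"delta_pos":[0,-0.3,-0.15],"roll":0,"jaw":10},{"delta_pos":[0,-0.4,-0.15],"roll":0,"jaw":10},{"delta_pos":[0,-0.5,-0.15],"roll":0,"jaw":10},{"delta_pos":[0,-0.6,-0.15],"roll":0,"jaw":10},{"delta_pos":[0,-0.6,-0.15],"roll":0,"jaw":10},{"delta_pos":[0,-0.6,-0.15],"roll":0,"jaw":10}])

```text
time_s: 17.28
ee_pos: [648.3, 117.4, 37.2]
ee_rot: [179.9, 0.1, -8.7]
force: [-3.1, -3.9, 5.0]
gripper_width: 20.4
gripper_force: 15.0
```

Request:
arm_command(rows=[{"delta_pos":[0,-0.1,0],"roll":0,"jaw":10},{"delta_pos":[0,-0.2,0],"roll":0,"jaw":10},{"delta_pos":[0,-0.3,0],"roll":0,"jaw":10},{"delta_pos":[0,-0.4,0],"roll":0,"jaw":10},{"delta_pos":[0,-0.5,0],"roll":0,"jaw":10},{"delta_pos":[0,-0.5,0],"roll":0,"jaw":10},{"delta_pos":[0,-0.5,0],"roll":0,"jaw":10}])

```text
time_s: 17.87
ee_pos: [648.4, 117.9, 37.2]
ee_rot: [179.9, 0.1, -8.7]
force: [-4.0, -3.6, 5.0]
gripper_width: 20.2
gripper_force: 15.0
```

Request:
arm_command(rows=[{"delta_pos":[0,-0.1,0],"roll":0,"jaw":10},{"delta_pos":[0,-0.2,0],"roll":0,"jaw":10},{"delta_pos":[0,-0.3,0],"roll":0,"jaw":10},{"delta_pos":[0,-0.4,0],"roll":0,"jaw":10},{"delta_pos":[0,-0.5,0],"roll":0,"jaw":10},{"delta_pos":[0,-0.5,0],"roll":0,"jaw":10},{"delta_pos":[0,-0.5,0],"roll":0,"jaw":10}])

```text
time_s: 18.45
ee_pos: [648.5, 118.4, 37.2]
ee_rot: [179.9, 0.1, -8.7]
force: [-4.0, -3.9, 6.2]
gripper_width: 20.7
gripper_force: 15.0
```

Request:
arm_command(rows=[{"delta_pos":[0,-0.1,0],"roll":0,"jaw":10},{"delta_pos":[0,-0.2,0],"roll":0,"jaw":10},{"delta_pos":[0,-0.3,0],"roll":0,"jaw":10},{"delta_pos":[0,-0.4,0],"roll":0,"jaw":10},{"delta_pos":[0,-0.5,0],"roll":0,"jaw":10},{"delta_pos":[0,-0.5,0],"roll":0,"jaw":10},{"delta_pos":[0,-0.5,0],"roll":0,"jaw":10}])

```text
time_s: 19.03
ee_pos: [648.5, 118.3, 37.3]
ee_rot: [179.8, 0.1, -8.7]
force: [-3.3, -5.3, 5.6]
gripper_width: 20.3
gripper_force: 15.0
```

Request:
arm_command(rows=[{"delta_pos":[0.3,-0.2,0],"roll":0,"jaw":10},{"delta_pos":[0.6,-0.4,0],"roll":0,"jaw":10},{"delta_pos":[0.9,-0.6,0],"roll":0,"jaw":10},{"delta_pos":[1.2,-0.8,0],"roll":0,"jaw":10},{"delta_pos":[1.5,-1,0],"roll":0,"jaw":10},{"delta_pos":[1.5,-1,0],"roll":0,"jaw":10},{"delta_pos":[1.5,-1,0],"roll":0,"jaw":10}])

```text
time_s: 19.62
ee_pos: [648.5, 118.3, 37.2]
ee_rot: [179.7, 0.3, -8.7]
force: [-7.9, -7.8, 8.7]
gripper_width: 20.4
gripper_force: 15.0
```

```bash
python3 m.py
```

```text
[648.4781976  118.35651963  37.24486643] [179.72287155   0.29176255  -8.72071943] [-7.5892518  -7.25413638  7.85256936] [-1.06984136  1.22574545 -0.04839029]
yaw rel 0.24692917 edge x 51.51356139221172
```

Request:
arm_command(rows=[{"delta_pos":[0.4,-0.2,0],"roll":0,"jaw":10},{"delta_pos":[0.8,-0.4,0],"roll":0,"jaw":10},{"delta_pos":[1.2,-0.6,0],"roll":0,"jaw":10},{"delta_pos":[1.6,-0.8,0],"roll":0,"jaw":10},{"delta_pos":[1.7,-0.8,0],"roll":0,"jaw":10},{"delta_pos":[1.7,-0.8,0],"roll":0,"jaw":10},{"delta_pos":[1.7,-0.8,0],"roll":0,"jaw":10}], squeeze=20)

```text
time_s: 20.25
ee_pos: [648.5, 118.4, 37.2]
ee_rot: [179.6, 0.5, -8.7]
force: [-11.8, -8.5, 10.4]
gripper_width: 20.6
gripper_force: 20.0
```

Request:
arm_command(rows=[{"delta_pos":[0.3,-0.2,0],"roll":0,"jaw":10},{"delta_pos":[0.5,-0.3,0],"roll":0,"jaw":10},{"delta_pos":[0.5,-0.3,0],"roll":0,"jaw":10},{"delta_pos":[0.5,-0.3,0],"roll":0,"jaw":10},{"delta_pos":[0.5,-0.3,0],"roll":0,"jaw":10},{"delta_pos":[0.5,-0.3,0],"roll":0,"jaw":10},{"delta_pos":[0.5,-0.3,0],"roll":0,"jaw":10},{"delta_pos":[0.5,-0.3,0],"roll":0,"jaw":10},{"delta_pos":[0.5,-0.3,0],"roll":0,"jaw":10},{"delta_pos":[0.5,-0.3,0],"roll":0,"jaw":10},{"delta_pos":[0.5,-0.3,0],"roll":0,"jaw":10},{"delta_pos":[0.5,-0.3,0],"roll":0,"jaw":10},{"delta_pos":[0.5,-0.3,0],"roll":0,"jaw":10},{"delta_pos":[0.5,-0.3,0],"roll":0,"jaw":10}])

```text
time_s: 21.42
ee_pos: [648.5, 118.4, 37.2]
ee_rot: [179.6, 0.6, -8.7]
force: [-12.4, -8.7, 11.6]
gripper_width: 20.4
gripper_force: 20.0
```

```bash
python3 m.py
```

```text
[648.49376568 118.37102739  37.22721334] [179.59815238   0.56702258  -8.71858827] [-12.41190885  -8.73809101  11.87954439] [-1.28946507  2.09201194 -0.03303664]
yaw rel 0.24290848 edge x 51.64015766140965
```

Request:
arm_command(rows=[{"delta_pos":[0.3,0,0],"roll":0,"jaw":10},{"delta_pos":[0.6,0,0],"roll":0,"jaw":10},{"delta_pos":[0.9,0,0],"roll":0,"jaw":10},{"delta_pos":[1.2,0,0],"roll":0,"jaw":10},{"delta_pos":[1.4,0,0],"roll":0,"jaw":10},{"delta_pos":[1.4,0,0],"roll":0,"jaw":10},{"delta_pos":[1.4,0,0],"roll":0,"jaw":10},{"delta_pos":[1.4,0,0],"roll":0,"jaw":10},{"delta_pos":[1.4,0,0],"roll":0,"jaw":10},{"delta_pos":[1.4,0,0],"roll":0,"jaw":10},{"delta_pos":[1.4,0,0],"roll":0,"jaw":10},{"delta_pos":[1.4,0,0],"roll":0,"jaw":10},{"delta_pos":[1.4,0,0],"roll":0,"jaw":10},{"delta_pos":[1.4,0,0],"roll":0,"jaw":10},{"delta_pos":[1.4,0,0],"roll":0,"jaw":10},{"delta_pos":[1.4,0,0],"roll":0,"jaw":10}], squeeze=25)

```text
time_s: 22.8
ee_pos: [648.5, 118.3, 37.2]
ee_rot: [179.6, 0.7, -8.7]
force: [-15.8, -7.8, 14.0]
gripper_width: 20.4
gripper_force: 25.0
```

```bash
python3 m.py
```

```text
[648.47278476 118.32679187  37.22275626] [179.5824602    0.73761662  -8.73001555] [-15.84252344  -8.24901407  13.97060132] [-1.25580149  2.52962762 -0.04030895]
yaw rel 0.24337387 edge x 51.643910896473635
```

Request:
arm_command(rows=[{"delta_pos":[0,-0.2,-0.1],"roll":0,"jaw":10},{"delta_pos":[0,-0.4,-0.2],"roll":0,"jaw":10},{"delta_pos":[0,-0.6,-0.3],"roll":0,"jaw":10},{"delta_pos":[0,-0.8,-0.3],"roll":0,"jaw":10},{"delta_pos":[0,-0.8,-0.3],"roll":0,"jaw":10},{"delta_pos":[0,-0.8,-0.3],"roll":0,"jaw":10},{"delta_pos":[0,-0.8,-0.3],"roll":0,"jaw":10},{"delta_pos":[0,-0.8,-0.3],"roll":0,"jaw":10},{"delta_pos":[0,-0.8,-0.3],"roll":0,"jaw":10},{"delta_pos":[0,-0.8,-0.3],"roll":0,"jaw":10},{"delta_pos":[0,-0.8,-0.3],"roll":0,"jaw":10},{"delta_pos":[0,-0.8,-0.3],"roll":0,"jaw":10},{"delta_pos":[0,-0.8,-0.3],"roll":0,"jaw":10},{"delta_pos":[0,-0.8,-0.3],"roll":0,"jaw":10},{"delta_pos":[0,-0.8,-0.3],"roll":0,"jaw":10}])

```text
time_s: 24.1
ee_pos: [648.5, 118.3, 37.2]
ee_rot: [179.5, 0.8, -8.7]
force: [-15.4, -9.3, 12.6]
gripper_width: 20.3
gripper_force: 25.0
```

Request:
arm_command(rows=[{"delta_pos":[-0.5,0.3,0],"roll":0,"jaw":10},{"delta_pos":[-1,0.6,0],"roll":0,"jaw":10},{"delta_pos":[-1.5,0.9,0],"roll":0,"jaw":10},{"delta_pos":[-2,1.2,0],"roll":0,"jaw":10},{"delta_pos":[-2.5,1.5,0],"roll":0,"jaw":10},{"delta_pos":[-3,1.8,0],"roll":0,"jaw":10},{"delta_pos":[-3.5,2.1,0],"roll":0,"jaw":10},{"delta_pos":[-4,2.4,0],"roll":0,"jaw":10},{"delta_pos":[-4.3,2.6,0],"roll":0,"jaw":10},{"delta_pos":[-4.3,2.6,0],"roll":0,"jaw":10},{"delta_pos":[-4.3,2.6,0],"roll":0,"jaw":10}])

```text
time_s: 25.02
ee_pos: [648.5, 118.3, 37.3]
ee_rot: [179.8, 0.2, -8.7]
force: [-5.6, -4.4, 6.2]
gripper_width: 20.0
gripper_force: 25.0
```

Request:
arm_command(rows=[{"delta_pos":[-0.4,0.3,-0.1],"roll":0,"jaw":10},{"delta_pos":[-0.8,0.6,-0.2],"roll":0,"jaw":10},{"delta_pos":[-1,0.7,-0.2],"roll":0,"jaw":10},{"delta_pos":[-1,0.7,-0.2],"roll":0,"jaw":10},{"delta_pos":[-1,0.7,-0.2],"roll":0,"jaw":10}], squeeze=10)

```text
time_s: 25.43
ee_pos: [648.5, 118.4, 37.3]
ee_rot: [179.9, 0.1, -8.7]
force: [-3.0, -5.7, 1.3]
gripper_width: 20.7
gripper_force: 10.0
```

Request:
arm_command(rows=[{"delta_pos":[0,0,0],"roll":0,"jaw":24},{"delta_pos":[0,0,0],"roll":0,"jaw":30},{"delta_pos":[0,0,0],"roll":0,"jaw":40},{"delta_pos":[0,0,0],"roll":0,"jaw":50},{"delta_pos":[0,0,0],"roll":0,"jaw":50},{"delta_pos":[0,0,0],"roll":0,"jaw":50},{"delta_pos":[0,0,0],"roll":0,"jaw":50}])

```text
time_s: 26.02
ee_pos: [649.3, 119.9, 37.6]
ee_rot: [-180.0, -0.0, -8.7]
force: [-0.3, -0.5, 0.4]
gripper_width: 45.5
gripper_force: 0.0
```

```bash
python3 m.py
```

```text
[649.25668317 119.82518603  37.67690266] [-1.79991393e+02 -1.60918496e-02 -8.74972034e+00] [ 0.16790444 -0.44451221  1.55481174] [0.0082084  0.04638545 0.00828858]
yaw rel 0.21111679 edge x 51.513511824315565
```

Released, with the plate edge still at the dowels. Next I lift clear and take a final look.

Request:
arm_command(rows=[{"delta_pos":[0,0,-4],"roll":0,"jaw":50},{"delta_pos":[0,0,-15],"roll":0,"jaw":50},{"delta_pos":[0,0,-35],"roll":0,"jaw":50},{"delta_pos":[0,0,-55],"roll":0,"jaw":50},{"delta_pos":[-10,0,-75],"roll":0,"jaw":50},{"delta_pos":[-30,0,-90],"roll":0,"jaw":50},{"delta_pos":[-50,0,-100],"roll":0,"jaw":50},{"delta_pos":[-60,0,-105],"roll":0,"jaw":50},{"delta_pos":[-60,0,-105],"roll":0,"jaw":50},{"delta_pos":[-60,0,-105],"roll":0,"jaw":50},{"delta_pos":[-60,0,-105],"roll":0,"jaw":50}])

```text
time_s: 26.98
ee_pos: [590.5, 128.6, 142.3]
ee_rot: [180.0, -0.0, -8.8]
force: [0.3, -0.2, -0.1]
gripper_width: 45.7
gripper_force: 0.0
```

```bash
python3 - <<'E'
from h import *
s=env.state();print(s['ee_pos'],s['force'])
f=cam('wrist'); cv2.imwrite('pics/w5.png',cv2.resize(f['img'][0:280,120:520],None,fx=2,fy=2,interpolation=cv2.INTER_CUBIC))
E
```

```text
[590.49634859 128.62752947 142.33651303] [ 0.26725555 -0.18675901 -0.11215212]
```

View pics/w5.png

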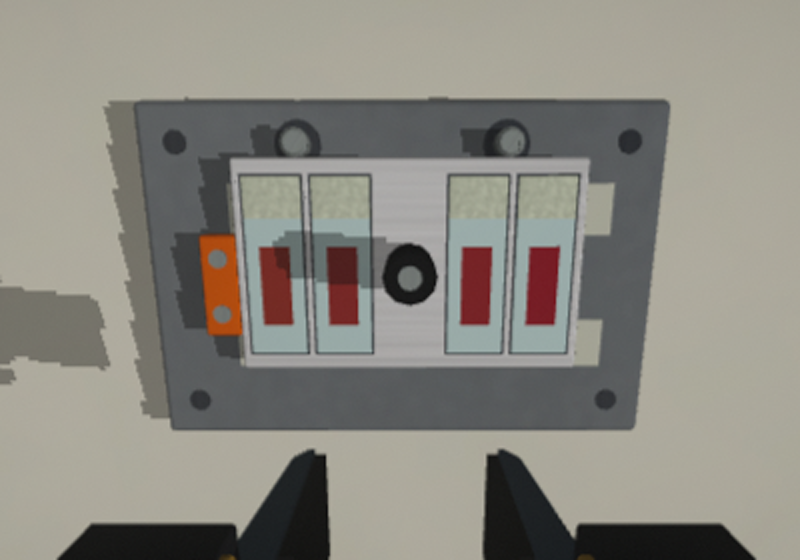

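The plate's far edge (v≈158) touches both dowels at (297,140) and (510,140). Its left end (u≈237) meets the orange stop at (220,285), and the gripper is clear. I'm handing in.

```bash
python3 -c "
from workcell import env
print(env.job_done())"
```

```text
the job is handed in; nothing more can be done
None
```

The slide carrier is lying flat, against both dowels and the end stop in the last picture. I pressed it home for over a second at about 14 N towards the dowel pair and 11 N towards the stop (wrist readings, friction included), then let go and handed in at about 27 s; no verdict came back.

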